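Pudding moulds from the draining rack to the storage board, in reverse order

ROBOT

A 6-joint arm with a two-finger parallel gripper is mounted at the origin on a cart in front of the work surface, level with it; the furniture and walls round the work are solid. World frame = base frame: x ahead of the robot, y to its left, z up, the work surface at z = 0. Lengths are in m, angles in rad, forces in N, time in s.
With the tool pointing down it reaches from about 0.275 to 0.775 m from the base axis. Payload 14.6 kg.
Tool frame: the origin (TCP) lies midway between the tips of the shut fingers; the grasp point (between the pads) lies 19 mm behind it; z points along the fingers, y is the line along which they close (so a half turn about z gives the same grasp; the last joint's range is limited). The gripper opens to 85 mm and grips with 20 to 120 N. Pads are 22 mm wide; open, the fingers measure 114 mm over their backs; the gripper's body (76 mm by 85 mm) begins 54 mm behind the grasp point. The pads swing forward as they close: fully open they stand 13 mm farther back than shut.
Start: joints at [1.167, 0.263, -0.048, 1.259, 0, 1.415], TCP at [0.129, 0.509, 0.231] pointing down, gripper open.
Joint ranges: [-2.65, 2.65], [-0.89, 1.7], [-1.18, 1.37], [-2.13, 2.11], [-1.35, 1.29], [-3.14, 3.14]. Speed limits (rad/s): [1.89, 1.89, 2.57, 2.79, 3.14, 3.14].

INTERFACE

Orientations are given as a unit quaternion [x, y, z, w].
In Python, from bench import arm, camera, camera_model gives the robot as it stands.
- The arm moves only by the tool servo_tool, never from a script. Its argument "targets" is a list of rows, each an object with "xyz": the shift along the tool's x, y, z in units of 40 mm (1.0 is 40 mm), a list of three; "rot": the turn, a rotation vector about the tool's x, y, z in units of 5 degrees (1.0 is 5 degrees), a list of three; "jaw": the closure, from 0 (fully open) to 1 (shut). In form: [{"xyz": [x, y, z], "rot": [ax, ay, az], "jaw": jaw}, ...]. A call has 1 to 8 rows; each row shifts and turns the commanded pose from where the row before left it, along the tool's axes as they then stand; what a row does not reach is not made up. A row lasts 1/12 s, in which the tool goes at most 41.7 mm and 7.16 degrees, less where a joint would pass 70% of its speed; a pose out of reach is approached as far as the arm can. A call is refused whole if a number of a shift passes 1 or a number of a turn 1, either way. A call with a gripper value outside its range is refused whole. The fingers move at their own pace and stop on an object; "squeeze" is the grip in N (left out, the last holds). Time passes only in rows, so rows that do not move let the fingers close. It gives the time, the measured TCP pose, the force, the opening and the grip force at its end, in the units of the state.
- arm.state(): the state, without advancing time (a new reading comes with each control period).
- camera(name): name is "scene" or "top"; returns the picture (400x640x3 uint8, red, green, blue); there is no depth.
- camera_model(name): a dict with "vfov" (degrees; the focal length in pixels is half the picture's height over the tangent of half this angle, whatever the lens; pixels are square), "cx", "cy" (the principal point, pixels), "world_from_camera" (4x4, takes a point from camera to world coordinates). Camera axes: x right, y down, z forward; pixel columns grow to the right and rows downward; lengths in m; the calibration is good to about 2 mm. A picture is of the moment at which its call begins. camera_model takes no time and is no camera call.
- arm.finish_job(): hands the job in; it is judged then, once.
The state is a dict: "clock": time; "qpos": joint angles; "qvel": joint speeds; "tau": joint torques, N m; "ee_pos": TCP position; "orientation": TCP orientation; "force": force on the tool from outside, world axes, zero at the start; "ft_torque": the same for the moment, N m; "finger_gap": finger opening in m; "gripper_force": force on a finger pad.
Only numpy, scipy, OpenCV 4.12 (cv2) and the standard library are available. Lean on these libraries where they do the work, as an engineer would, in place of code of your own. Each camera call takes 0.05 s, during which the arm holds its last target. There are 200 camera calls.

TASK

The four pudding moulds have dried in a row on the pegs of the steel draining rack, the smallest next to its handle and the largest at the far end. Move them over to the pegs of the wooden storage board in reverse order, so that the heaviest is near the hand when the board is carried: the largest next to the board's handle, then down in size to the smallest at the far end. Each goes upside down over its own peg, roughly centred and resting flat on the board; do not knock a mould over or disturb the sugar shaker, the marker and the measuring cup.

Things in the scene. Friction and masses are not known exactly. Their poses are not given: they have to be found in the camera images.
- mould_1: smallest of four plain aluminium pudding moulds: round tapered cup, upside down over a peg: rolled rim below (38 mm across), narrowing straight to a closed flat top (26 mm across), 36 mm high, wall 2.5 mm, about 40 g. Origin at the centre of the rim plane (its underside), z up. At the start first from the handle end of the draining rack.
- mould_2: second smallest of four plain aluminium pudding moulds: round tapered cup, upside down over a peg: rolled rim below (46 mm across), narrowing straight to a closed flat top (32 mm across), 44 mm high, wall 2.5 mm, about 55 g. Origin at the centre of the rim plane (its underside), z up. At the start second from the handle end of the draining rack.
- mould_3: second largest of four plain aluminium pudding moulds: round tapered cup, upside down over a peg: rolled rim below (54 mm across), narrowing straight to a closed flat top (38 mm across), 52 mm high, wall 2.5 mm, about 75 g. Origin at the centre of the rim plane (its underside), z up. At the start third from the handle end of the draining rack.
- mould_4: largest of four plain aluminium pudding moulds: round tapered cup, upside down over a peg: rolled rim below (62 mm across), narrowing straight to a closed flat top (44 mm across), 60 mm high, wall 2.5 mm, about 100 g. Origin at the centre of the rim plane (its underside), z up. At the start fourth from the handle end of the draining rack.
- drain_rack: fixed draining rack: perforated steel deck, 288 x 84 mm, over a grey drip tray, with a row of four steel pegs and a wire handle loop across one end. Origin on the worktop under the middle of the row; x along the row toward the handle, z up. Top at z = 22 mm; pegs, 9 mm thick and 26 mm high above it, at x = +99, +33, -33, -99 mm, y = 0. Handle at x = 142 mm, 54 mm wide, rising 31 mm above the top.
- mould_board: fixed storage board: pale beech, 288 x 84 mm, with a row of four wooden pegs (empty at the start) and a dark handle loop across one end. Origin on the worktop under the middle of the row; x along the row toward the handle, z up. Top at z = 20 mm; pegs, 10 mm thick and 26 mm high above it, at x = +99, +33, -33, -99 mm, y = 0. Handle at x = 142 mm, 54 mm wide, rising 31 mm above the top.
- sugar_shaker: bystander: steel sugar shaker with a domed, pierced top, 68 mm across, 106 mm high, standing behind the racks. Origin at the centre of its underside.
- marker: bystander: blue and white marker pen, 17 x 135 x 16 mm, lying between the two racks. Origin under its middle; y along its length.
- measure_cup: bystander: small steel measuring cup with a wire handle, 56 x 83 x 44 mm, standing between the racks and the robot. Origin at its underside.
Not all that is in view belongs to the job. What is shaped like the mould_3 but yellow is not meant.

How it is judged:
By the outcome, as a careful person would: the job done as asked, in the order asked, and still so for the second after the job is handed in, with the robot touching nothing.
It also fails if it takes over 99 s, if anything falls off the work surface, if the arm or the gripper's body presses on something with over 40 N, if the wrist force passes 120 N, or if a joint passes its speed limit or range.

## Working session

There is one attempt and no reset: what is moved stays moved. The work goes in short steps, Python scripts to look and compute and a tool call to move; the robot and the scene stay as the last step left them, time stands still between calls to the robot, and variables do not carry over. Pictures are saved under pics/ and viewed, at most 14 in all, crops included, and the job is handed in when it is done.

Besides the shell and the picture viewer there is one more tool, called after "Emit:" as name([rows], argument=value, ...), one row to a line, values as JSON. servo_tool: Moves the arm, as the interface text tells. Its arguments: {"type":"object","properties":{"targets":{"type":"array"},"squeeze":{"type":"number"}},"required":["targets"]}

```bash
mkdir -p pics; python3 - <<'E'
from bench import arm,camera,camera_model
import cv2,numpy as np
for n in("scene","top"):
    cv2.imwrite(f"pics/{n}0.png",camera(n)[:,:,::-1]); m=camera_model(n); print(n,m["vfov"],m["cx"],m["cy"],np.round(m["world_from_camera"],4).tolist())
print(arm.state())
E
```

```text
scene 43.42666725068173 322.7723307164645 204.0964469656966 [[0.4358, -0.6813, 0.5881, -0.2104], [-0.9, -0.3289, 0.2859, -0.3808], [-0.0013, -0.654, -0.7565, 1.0055], [0.0, 0.0, 0.0, 1.0]]
top 48.77582732344548 329.4496653475879 205.41347535008924 [[-0.0146, -0.9802, 0.1976, 0.3293], [-0.9999, 0.0133, -0.008, -0.0354], [0.0053, -0.1977, -0.9803, 1.1787], [0.0, 0.0, 0.0, 1.0]]
{'clock': 0.1, 'qpos': array([ 1.16670972e+00,  2.63506908e-01, -4.88671852e-02,  1.25940616e+00,
       -1.04822907e-05,  1.41549137e+00]), 'qvel': array([-6.41026541e-04, -2.80908106e-03,  3.49631937e-03, -1.31646482e-03,
        1.73190955e-03,  6.05082960e-05]), 'tau': array([ 5.33217564e-03, -6.38577318e+01,  3.85063326e+01,  9.95506591e-03,
        2.17706224e-05,  2.19518270e-07]), 'ee_pos': array([0.12918005, 0.50860575, 0.230859  ]), 'orientation': array([ 1.24070271e-01,  9.92273312e-01, -4.74290137e-04, -1.30774921e-04]), 'force': array([ 0.29022459, -0.52722275,  0.66401327]), 'ft_torque': array([ 0.01211639,  0.05992979, -0.01321992]), 'gripper_force': 0.0, 'finger_gap': 0.0854936740583545}
```

View pics/scene0.png

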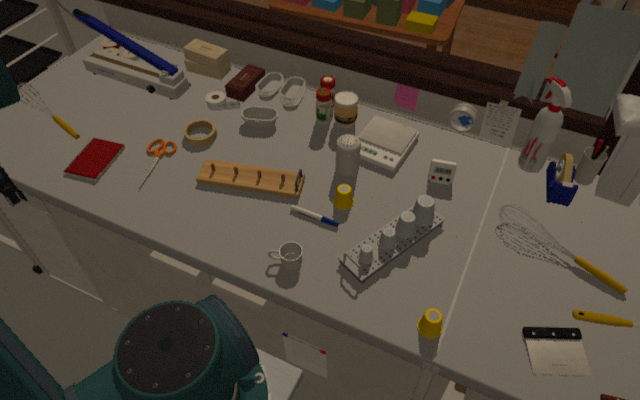

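View pics/top0.png

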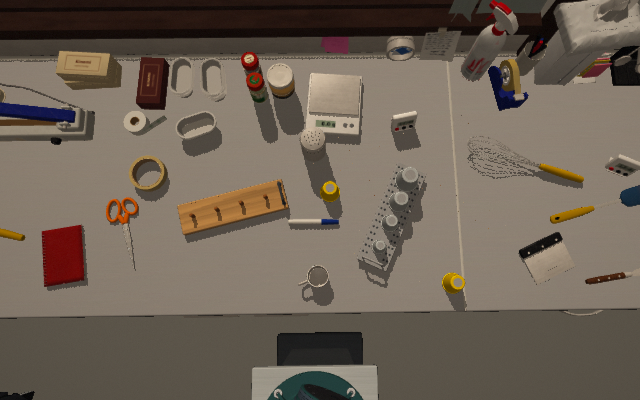

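The scene view shows the steel rack at about (392,243) and the beech board at (250,180). The top view shows them at (393,215) and (232,207).

Candidates in the top view:
- Grey moulds on the rack at (380,245), (391,220), (401,198) and (410,175), smallest to largest. The handle is at the lower end, about (372,263).
- Yellow lookalikes at (330,190) and (453,283), which are not meant.
- Measuring cup at (317,277) and shaker at (313,142), which are bystanders.

I choose the four grey ones on the rack and will check them in a close crop.

```bash
python3 - <<'E'
import cv2
a=cv2.imread("pics/top0.png")[150:285,345:440]; b=cv2.imread("pics/top0.png")[165:250,170:350]
cv2.imwrite("pics/c1.png",cv2.resize(a,None,fx=4.4,fy=4.4,interpolation=cv2.INTER_CUBIC))
cv2.imwrite("pics/c2.png",cv2.resize(b,None,fx=4.4,fy=4.4,interpolation=cv2.INTER_CUBIC))
c=cv2.imread("pics/scene0.png")[150:285,190:450]
cv2.imwrite("pics/c3.png",cv2.resize(c,None,fx=3,fy=3,interpolation=cv2.INTER_CUBIC))
E
```

```text
(no output)
```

View pics/c1.png

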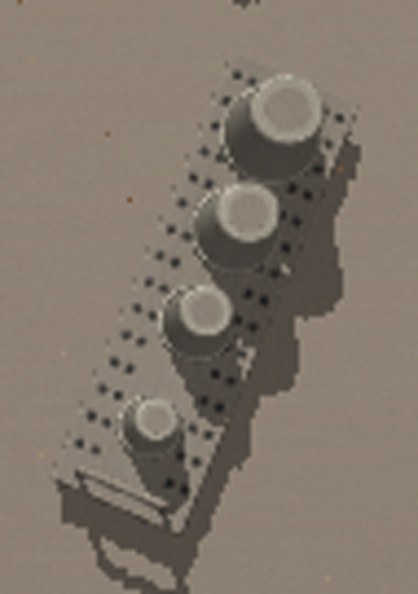

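View pics/c2.png

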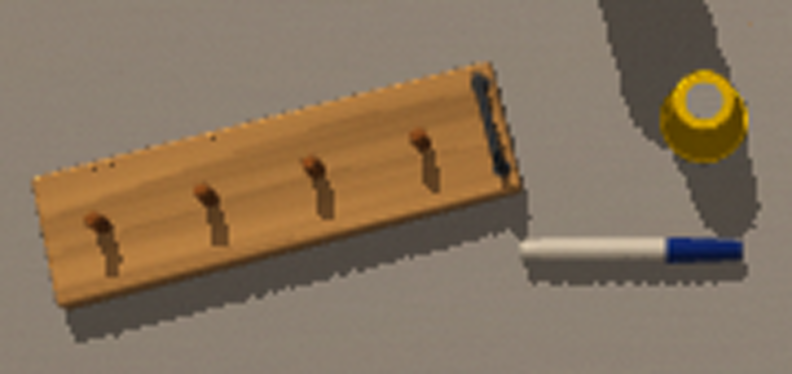

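View pics/c3.png

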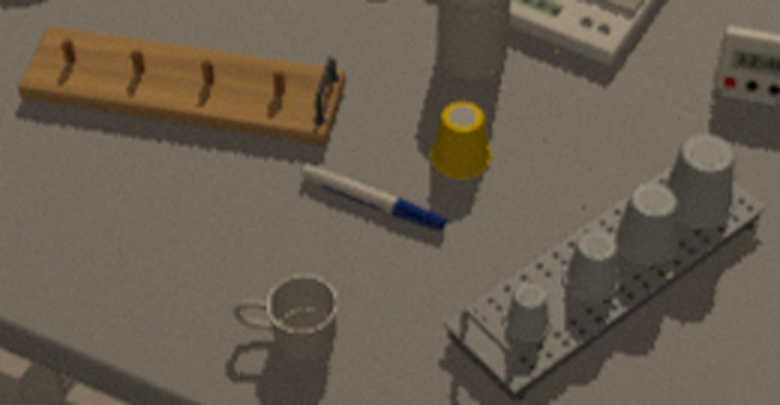

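The crops confirm it: four grey moulds on the steel rack, largest at the top end, and a separate yellow lookalike. The mould tops in crop c1 are (156,419), (206,310), (249,212) and (287,108). The board peg tops in c2 are about (96,219), (204,190), (312,162) and (420,136), with the handle at the right. Next I fit both poses.

```bash
cat >h.py <<'E'
import numpy as np
from bench import camera_model
M={n:camera_model(n) for n in("scene","top")}
def proj(n,P,k=0):
    m=M[n];T=np.linalg.inv(m["world_from_camera"]);f=200/np.tan(np.radians(m["vfov"]/2))
    c=np.atleast_2d(P)@T[:3,:3].T+T[:3,3];q=c[:,:2]/c[:,2:];q=q*(1+k*(q**2).sum(1,keepdims=True))
    return q*f+[m["cx"],m["cy"]]
E
python3 - <<'E'
from h import *
from scipy.optimize import least_squares
def full(a,s,o): return (np.array(a,float)+.5)/s-.5+np.array(o)
L=[.099,.033,-.033,-.099]
corn=lambda z:[[.144,.042,z],[.144,-.042,z],[-.144,-.042,z],[-.144,.042,z]]
rt=[[x,0,z] for x,z in zip(L,(.058,.066,.074,.082))]; bt=[[x,0,.046] for x in L]
obs={"rack":[("top",rt,full([(156,419),(206,310),(249,212),(287,108)],4.4,(345,150))),
 ("scene",rt,full([(529,296),(597,245),(654,200),(708,152)],3,(190,150)))],
"board":[("top",bt,full([(420,136),(312,162),(204,190),(96,219)],4.4,(170,165))),
 ("top",[corn(.02)[i] for i in(0,1,2,3)],full([(490,62),(522,187),(60,305),(35,178)],4.4,(170,165))),
 ("scene",bt,full([(279,76),(207,64),(136,55),(68,42)],3,(190,150)))]}
def W(p,P):
    c,s=np.cos(p[2]),np.sin(p[2]);P=np.array(P);return np.c_[p[0]+c*P[:,0]-s*P[:,1],p[1]+s*P[:,0]+c*P[:,1],P[:,2]]
for b,p0 in(("rack",[.33,-.15,3.5]),("board",[.35,.2,-1.3])):
  for cams in(("top",),("scene",),("top","scene")):
    r=least_squares(lambda p:np.concatenate([(proj(n,W(p,P))-o).ravel() for n,P,o in obs[b] if n in cams]),p0)
    print(b,cams,np.round(r.x,4),np.round(r.fun,1).tolist())
  print(np.round(W(r.x,[[x,0,0] for x in L]),4)[:,:2].tolist())
E
```

```text
rack ('top',) [ 0.5408 -0.214   2.7163] [0.4, 0.1, -0.8, 0.9, -0.5, -0.6, 0.8, -0.5]
rack ('scene',) [ 0.5387 -0.2142  2.7188] [0.8, 0.1, -1.3, 0.5, -0.4, -0.6, 0.8, -0.0]
rack ('top', 'scene') [ 0.5399 -0.214   2.7177] [0.5, 0.5, -0.7, 1.3, -0.5, -0.2, 0.8, -0.2, 0.9, -0.4, -1.2, 0.1, -0.2, -0.9, 1.0, -0.4]
[[0.4497, -0.1733], [0.5099, -0.2005], [0.57, -0.2276], [0.6302, -0.2548]]
board ('top',) [ 0.5638  0.2168 -1.3269] [1.3, -0.5, 1.3, -0.2, 1.2, -0.2, 0.9, -0.5, -0.6, -0.3, -0.6, 0.7, -1.6, 1.1, -2.0, -0.2]
board ('scene',) [ 0.558   0.219  -1.3351] [-0.1, 0.0, 0.1, 0.2, 0.3, -0.5, -0.2, 0.2]
board ('top', 'scene') [ 0.5623  0.2178 -1.3278] [1.0, 0.1, 1.0, 0.4, 0.8, 0.3, 0.5, 0.1, -1.0, 0.3, -0.9, 1.3, -2.0, 1.7, -2.4, 0.4, 1.1, -1.1, 1.3, -0.7, 1.5, -1.3, 1.0, -0.5]
[[0.5861, 0.1217], [0.5702, 0.1857], [0.5543, 0.2498], [0.5384, 0.3139]]
```

```bash
cat >>h.py <<'E'
def plan(x,y,z,yaw,p=None):
    "tool-frame shift in units after turning first; yaw = world angle of tool y, deg"
    from bench import arm
    from scipy.spatial.transform import Rotation as R
    s=arm.state();p=s["ee_pos"] if p is None else np.array(p);r=R.from_quat(s["orientation"]).as_matrix()
    y0=np.degrees(np.arctan2(r[1,1],r[0,1]));dw=(yaw-y0+180)%360-180
    a=np.radians(yaw);Y=np.array([np.cos(a),np.sin(a),0]);Z=np.array([0,0,-1.]);X=np.cross(Y,Z)
    d=(np.array([x,y,z])-p)/.04
    t=s["clock"];print("t %.1f"%t,"turn z units %.2f"%(-dw/5),"xyz units",np.round([d@X,d@Y,d@Z],2),"tilt",np.round(r[2],3),"ee",np.round(s["ee_pos"],4))
E
python3 - <<'E'
from h import *
from scipy.optimize import least_squares
full=lambda a,s,o:(np.array(a,float)+.5)/s-.5+np.array(o)
t=full([(156,419),(206,310),(249,212),(287,108)],4.4,(345,150));s=full([(529,296),(597,245),(654,200),(708,152)],3,(190,150))
for i,z in enumerate((.058,.066,.074,.082)):
    print(i+1,[np.round(least_squares(lambda p:np.concatenate([w1*(proj("top",[*p,z])[0]-t[i]),w2*(proj("scene",[*p,z])[0]-s[i])]),[.5,-.2]).x,4).tolist() for w1,w2 in((1,0),(0,1),(1,1))])
plan(.630,-.255,.14,65.7)
E
```

```text
1 [[0.451, -0.172], [0.4479, -0.1719], [0.4496, -0.1718]]
2 [[0.5132, -0.2025], [0.5112, -0.2029], [0.5123, -0.2026]]
3 [[0.5694, -0.2288], [0.5675, -0.2291], [0.5686, -0.2289]]
4 [[0.6296, -0.2526], [0.628, -0.253], [0.629, -0.2528]]
t 0.1 turn z units 2.01 xyz units [-19.27 -12.25   2.27] tilt [ 0.    -0.001 -1.   ] ee [0.1292 0.5086 0.2309]
```

Emit:
servo_tool([
  {"xyz":[0,0,0],"rot":[0,0,1],"jaw":0},
  {"xyz":[0,0,0],"rot":[0,0,1],"jaw":0},
  {"xyz":[-0.8,-0.509,0],"rot":[0,0,0],"jaw":0},
  {"xyz":[-0.8,-0.509,0],"rot":[0,0,0],"jaw":0},
  {"xyz":[-0.8,-0.509,0],"rot":[0,0,0],"jaw":0},
  {"xyz":[-0.8,-0.509,0],"rot":[0,0,0],"jaw":0},
  {"xyz":[-0.8,-0.509,0],"rot":[0,0,0],"jaw":0},
  {"xyz":[-0.8,-0.509,0],"rot":[0,0,0],"jaw":0},
])

```text
clock: 0.77
ee_pos: [0.2544, 0.3169, 0.2311]
orientation: [0.21, 0.978, -0.0, -0.0]
force: [1.8, 0.3, -0.8]
finger_gap: 0.0851
gripper_force: 0.0
```

Emit:
servo_tool([
  {"xyz":[-0.8,-0.509,0],"rot":[0,0,0],"jaw":0},
  {"xyz":[-0.8,-0.509,0],"rot":[0,0,0],"jaw":0},
  {"xyz":[-0.8,-0.509,0],"rot":[0,0,0],"jaw":0},
  {"xyz":[-0.8,-0.509,0],"rot":[0,0,0],"jaw":0},
  {"xyz":[-0.8,-0.509,0],"rot":[0,0,0],"jaw":0},
  {"xyz":[-0.8,-0.509,0],"rot":[0,0,0],"jaw":0},
  {"xyz":[-0.8,-0.509,0],"rot":[0,0,0],"jaw":0},
  {"xyz":[-0.8,-0.509,0],"rot":[0,0,0],"jaw":0},
])

```text
clock: 1.43
ee_pos: [0.4211, 0.063, 0.2313]
orientation: [0.21, 0.978, 0.0, -0.0]
force: [1.7, 0.8, 0.6]
finger_gap: 0.0856
gripper_force: 0.0
```

Emit:
servo_tool([
  {"xyz":[-0.8,-0.509,0],"rot":[0,0,0],"jaw":0},
  {"xyz":[-0.8,-0.509,0],"rot":[0,0,0],"jaw":0},
  {"xyz":[-0.8,-0.509,0],"rot":[0,0,0],"jaw":0},
  {"xyz":[-0.8,-0.509,0],"rot":[0,0,0],"jaw":0},
  {"xyz":[-0.8,-0.509,0],"rot":[0,0,0],"jaw":0},
  {"xyz":[-0.8,-0.509,0],"rot":[0,0,0],"jaw":0},
  {"xyz":[0,0,0.5],"rot":[0,0,0],"jaw":0},
  {"xyz":[0,0,0.5],"rot":[0,0,0],"jaw":0},
])

```text
clock: 2.1
ee_pos: [0.5468, -0.1274, 0.1905]
orientation: [0.211, 0.977, -0.0, 0.001]
force: [-0.1, 1.3, -0.1]
finger_gap: 0.0853
gripper_force: 0.0
```

```bash
python3 -c "
from h import *
plan(.629,-.2528,.14,65.7)"
```

```text
t 2.1 turn z units -0.02 xyz units [-3.16 -2.01  1.26] tilt [-0.001  0.    -1.   ] ee [ 0.5468 -0.1274  0.1905]
```

Emit:
servo_tool([
  {"xyz":[-0.79,-0.5,0],"rot":[0,0,0],"jaw":0},
  {"xyz":[-0.79,-0.5,0],"rot":[0,0,0],"jaw":0},
  {"xyz":[-0.79,-0.5,0],"rot":[0,0,0],"jaw":0},
  {"xyz":[-0.79,-0.51,0],"rot":[0,0,0],"jaw":0},
  {"xyz":[0,0,0.7],"rot":[0,0,0],"jaw":0},
  {"xyz":[0,0,0.7],"rot":[0,0,0],"jaw":0},
  {"xyz":[0,0,0.6],"rot":[0,0,0],"jaw":0},
  {"xyz":[0,0,0.5],"rot":[0,0,0],"jaw":0},
])

```text
clock: 2.77
ee_pos: [0.627, -0.2504, 0.0888]
orientation: [0.21, 0.978, 0.0, -0.001]
force: [0.3, 0.8, 0.1]
finger_gap: 0.0853
gripper_force: 0.0
```

Emit:
servo_tool([
  {"xyz":[0,0,0.5],"rot":[0,0,0],"jaw":0},
  {"xyz":[0,0,0.5],"rot":[0,0,0],"jaw":0},
  {"xyz":[0,0,0.4],"rot":[0,0,0],"jaw":0},
  {"xyz":[0,0,0],"rot":[0,0,0],"jaw":0},
  {"xyz":[0,0,0],"rot":[0,0,0],"jaw":0},
])

```text
clock: 3.18
ee_pos: [0.6272, -0.2503, 0.0348]
orientation: [0.21, 0.978, 0.0, -0.001]
force: [0.2, 0.0, -0.5]
finger_gap: 0.0853
gripper_force: 0.0
```

Emit:
servo_tool([
  {"xyz":[0,0,0],"rot":[0,0,0],"jaw":0.3},
  {"xyz":[0,0,0],"rot":[0,0,0],"jaw":0.4},
  {"xyz":[0,0,0],"rot":[0,0,0],"jaw":0.5},
  {"xyz":[0,0,0],"rot":[0,0,0],"jaw":0.6},
  {"xyz":[0,0,0],"rot":[0,0,0],"jaw":0.7},
  {"xyz":[0,0,0],"rot":[0,0,0],"jaw":0.8},
  {"xyz":[0,0,0],"rot":[0,0,0],"jaw":0.8},
  {"xyz":[0,0,0],"rot":[0,0,0],"jaw":0.8},
], squeeze=30)

```text
clock: 3.85
ee_pos: [0.6283, -0.2509, 0.0369]
orientation: [0.21, 0.978, -0.0, 0.001]
force: [-1.9, 0.9, 7.7]
finger_gap: 0.0525
gripper_force: 30.2
```

Emit:
servo_tool([
  {"xyz":[0,0,-0.3],"rot":[0,0,0],"jaw":0.8},
  {"xyz":[0,0,-0.4],"rot":[0,0,0],"jaw":0.8},
  {"xyz":[0,0,-0.5],"rot":[0,0,0],"jaw":0.8},
  {"xyz":[0,0,-0.5],"rot":[0,0,0],"jaw":0.8},
  {"xyz":[0,0,-0.5],"rot":[0,0,0],"jaw":0.8},
  {"xyz":[0,0,-0.5],"rot":[0,0,1],"jaw":0.8},
  {"xyz":[0,0,0],"rot":[0,0,1],"jaw":0.8},
  {"xyz":[0,0,0],"rot":[0,0,1],"jaw":0.8},
])

```text
clock: 4.52
ee_pos: [0.6285, -0.2509, 0.1455]
orientation: [0.338, 0.941, -0.0, 0.002]
force: [-0.5, -0.5, -0.9]
finger_gap: 0.0521
gripper_force: 31.4
```

Emit:
servo_tool([
  {"xyz":[0,0,0],"rot":[0,0,1],"jaw":0.8},
  {"xyz":[0,0,0],"rot":[0,0,1],"jaw":0.8},
  {"xyz":[0,0,0],"rot":[0,0,1],"jaw":0.8},
  {"xyz":[0,0,0],"rot":[0,0,1],"jaw":0.8},
  {"xyz":[0,0,0],"rot":[0,0,1],"jaw":0.8},
  {"xyz":[0,0,0],"rot":[0,0,1],"jaw":0.8},
  {"xyz":[0,0,0],"rot":[0,0,1],"jaw":0.8},
  {"xyz":[0,0,0],"rot":[0,0,0.36],"jaw":0.8},
])

```text
clock: 5.18
ee_pos: [0.6278, -0.2506, 0.144]
orientation: [0.618, 0.786, 0.0, 0.0]
force: [0.2, 0.0, -1.3]
finger_gap: 0.0526
gripper_force: 31.4
```

```bash
python3 - <<'E'
from h import *
from bench import camera,arm
import cv2
s=arm.state();print(s["finger_gap"],s["gripper_force"],s["force"])
a=camera("top")[:,:,::-1]; b=camera("scene")[:,:,::-1]
cv2.imwrite("pics/t1.png",np.hstack([cv2.resize(a[110:300,330:500],None,fx=2.3,fy=2.3),cv2.resize(b[110:300,330:500],None,fx=2.3,fy=2.3)]))
# board pegs, average of pegs-only fits: centre (.561,.219), row angle -76.2 deg
c=np.array([.561,.219]);r=np.radians(-76.2);d=np.array([np.cos(r),np.sin(r)])
for l in(.099,.033,-.033,-.099):print(np.round(c+l*d,4))
plan(*(c+.099*d),.033,13.9)
E
```

```text
0.05259749300456555 31.432394801813643 [ 0.21624796  0.02122041 -1.315394  ]
[0.5846 0.1229]
[0.5689 0.187 ]
[0.5531 0.251 ]
[0.5374 0.3151]
t 5.3 turn z units 0.00 xyz units [9.32 1.19 2.77] tilt [-0.001  0.001 -1.   ] ee [ 0.6278 -0.2506  0.1439]
```

View pics/t1.png

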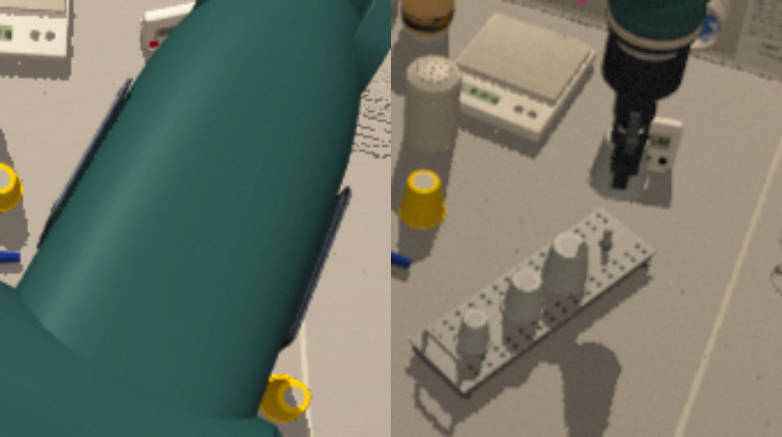

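The mould is held upright in the gripper, and the empty rack peg is visible at (605,240). On to the board.

Emit:
servo_tool([
  {"xyz":[0.4,0.05,0],"rot":[0,0,0],"jaw":0.8},
  {"xyz":[0.78,0.1,0],"rot":[0,0,0],"jaw":0.8},
  {"xyz":[0.78,0.1,0],"rot":[0,0,0],"jaw":0.8},
  {"xyz":[0.78,0.1,0],"rot":[0,0,0],"jaw":0.8},
  {"xyz":[0.78,0.1,0],"rot":[0,0,0],"jaw":0.8},
  {"xyz":[0.78,0.1,0],"rot":[0,0,0],"jaw":0.8},
  {"xyz":[0.78,0.1,0],"rot":[0,0,0],"jaw":0.8},
  {"xyz":[0.78,0.1,0],"rot":[0,0,0],"jaw":0.8},
])

```text
clock: 5.95
ee_pos: [0.5997, -0.0138, 0.1438]
orientation: [0.615, 0.788, 0.0, 0.0]
force: [1.9, 0.1, 0.4]
finger_gap: 0.0528
gripper_force: 31.4
```

Emit:
servo_tool([
  {"xyz":[0.78,0.1,0],"rot":[0,0,0],"jaw":0.8},
  {"xyz":[0.78,0.1,0],"rot":[0,0,0],"jaw":0.8},
  {"xyz":[0.78,0.1,0],"rot":[0,0,0],"jaw":0.8},
  {"xyz":[0.72,0.09,0],"rot":[0,0,0],"jaw":0.8},
  {"xyz":[0.4,0.05,0],"rot":[0,0,0],"jaw":0.8},
  {"xyz":[0,0,0],"rot":[0,0,0],"jaw":0.8},
  {"xyz":[0,0,0],"rot":[0,0,0],"jaw":0.8},
])

```text
clock: 6.53
ee_pos: [0.5836, 0.1237, 0.1436]
orientation: [0.615, 0.789, 0.0, 0.0]
force: [0.1, -0.1, -1.1]
finger_gap: 0.0523
gripper_force: 31.4
```

```bash
python3 - <<'E'
from h import *
plan(.5846,.1229,.036,13.9)
E
```

```text
t 6.5 turn z units 0.04 xyz units [-0.03  0.02  2.69] tilt [-0.  0. -1.] ee [0.5836 0.1237 0.1436]
```

Emit:
servo_tool([
  {"xyz":[-0.02,0.02,0.4],"rot":[0,0,0],"jaw":0.8},
  {"xyz":[0,0,0.6],"rot":[0,0,0],"jaw":0.8},
  {"xyz":[0,0,0.6],"rot":[0,0,0],"jaw":0.8},
  {"xyz":[0,0,0.5],"rot":[0,0,0],"jaw":0.8},
  {"xyz":[0,0,0.3],"rot":[0,0,0],"jaw":0.8},
  {"xyz":[0,0,0.15],"rot":[0,0,0],"jaw":0.8},
  {"xyz":[0,0,0.1],"rot":[0,0,0],"jaw":0.8},
  {"xyz":[0,0,0],"rot":[0,0,0],"jaw":0.8},
])

```text
clock: 7.2
ee_pos: [0.5851, 0.1216, 0.0372]
orientation: [0.616, 0.788, -0.0, -0.0]
force: [-0.5, 0.2, -0.9]
finger_gap: 0.0525
gripper_force: 31.4
```

Emit:
servo_tool([
  {"xyz":[0,0,0.04],"rot":[0,0,0],"jaw":0.8},
  {"xyz":[0,0,0.02],"rot":[0,0,0],"jaw":0.8},
  {"xyz":[0,0,0],"rot":[0,0,0],"jaw":0.8},
])

```text
clock: 7.45
ee_pos: [0.5854, 0.1221, 0.0354]
orientation: [0.616, 0.788, 0.0, 0.0]
force: [0.2, -0.2, -0.7]
finger_gap: 0.0523
gripper_force: 31.4
```

Emit:
servo_tool([
  {"xyz":[0,0,0.03],"rot":[0,0,0],"jaw":0.8},
  {"xyz":[0,0,0.02],"rot":[0,0,0],"jaw":0.8},
  {"xyz":[0,0,0],"rot":[0,0,0],"jaw":0.8},
])

```text
clock: 7.7
ee_pos: [0.5856, 0.1222, 0.0347]
orientation: [0.616, 0.788, 0.001, 0.001]
force: [-6.0, -0.2, 22.4]
finger_gap: 0.0523
gripper_force: 34.5
```

Emit:
servo_tool([
  {"xyz":[0,0,-0.03],"rot":[0,0,0],"jaw":0.8},
  {"xyz":[0,0,0],"rot":[0,0,0],"jaw":0.3},
  {"xyz":[0,0,0],"rot":[0,0,0],"jaw":0},
  {"xyz":[0,0,0],"rot":[0,0,0],"jaw":0},
  {"xyz":[0,0,0],"rot":[0,0,0],"jaw":0},
  {"xyz":[0,0,0],"rot":[0,0,0],"jaw":0},
])

```text
clock: 8.2
ee_pos: [0.585, 0.1222, 0.0339]
orientation: [0.616, 0.788, -0.0, -0.0]
force: [0.5, -0.4, 0.2]
finger_gap: 0.0858
gripper_force: 0.0
```

Emit:
servo_tool([
  {"xyz":[0,0,-0.3],"rot":[0,0,0],"jaw":0},
  {"xyz":[0,0,-0.6],"rot":[0,0,0],"jaw":0},
  {"xyz":[0,0,-0.8],"rot":[0,0,0],"jaw":0},
  {"xyz":[0,0,-0.8],"rot":[0,0,0],"jaw":0},
  {"xyz":[0,0,-0.5],"rot":[0,0,-1],"jaw":0},
  {"xyz":[0,0,0],"rot":[0,0,-1],"jaw":0},
  {"xyz":[0,0,0],"rot":[0,0,-1],"jaw":0},
  {"xyz":[0,0,0],"rot":[0,0,-1],"jaw":0},
])

```text
clock: 8.87
ee_pos: [0.5852, 0.1222, 0.1544]
orientation: [0.468, 0.884, 0.0, 0.0]
force: [0.8, -0.4, -0.6]
finger_gap: 0.085
gripper_force: 0.0
```

Emit:
servo_tool([
  {"xyz":[0,0,0],"rot":[0,0,-1],"jaw":0},
  {"xyz":[0,0,0],"rot":[0,0,-1],"jaw":0},
  {"xyz":[0,0,0],"rot":[0,0,-1],"jaw":0},
  {"xyz":[0,0,0],"rot":[0,0,-1],"jaw":0},
  {"xyz":[0,0,0],"rot":[0,0,-1],"jaw":0},
  {"xyz":[0,0,0],"rot":[0,0,-1],"jaw":0},
  {"xyz":[0,0,0],"rot":[0,0,-0.36],"jaw":0},
  {"xyz":[0,0,0],"rot":[0,0,0],"jaw":0},
])

```text
clock: 9.53
ee_pos: [0.585, 0.1221, 0.154]
orientation: [0.209, 0.978, -0.0, -0.0]
force: [0.9, -0.7, 0.1]
finger_gap: 0.0854
gripper_force: 0.0
```

```bash
python3 - <<'E'
from h import *
plan(.5685,-.2285,.034,65.7)
E
```

```text
t 9.5 turn z units 0.03 xyz units [-3.23 -8.16  3.  ] tilt [ 0. -0. -1.] ee [0.585  0.1221 0.154 ]
```

Emit:
servo_tool([
  {"xyz":[-0.32,-0.82,0],"rot":[0,0,0],"jaw":0},
  {"xyz":[-0.32,-0.82,0],"rot":[0,0,0],"jaw":0},
  {"xyz":[-0.32,-0.82,0],"rot":[0,0,0],"jaw":0},
  {"xyz":[-0.32,-0.82,0],"rot":[0,0,0],"jaw":0},
  {"xyz":[-0.32,-0.82,0],"rot":[0,0,0],"jaw":0},
  {"xyz":[-0.32,-0.82,0],"rot":[0,0,0],"jaw":0},
  {"xyz":[-0.32,-0.82,0],"rot":[0,0,0],"jaw":0},
  {"xyz":[-0.32,-0.82,0],"rot":[0,0,0],"jaw":0},
])

```text
clock: 10.2
ee_pos: [0.5702, -0.1609, 0.1541]
orientation: [0.211, 0.977, 0.0, 0.0]
force: [0.9, -0.6, -0.3]
finger_gap: 0.0856
gripper_force: 0.0
```

Emit:
servo_tool([
  {"xyz":[-0.34,-0.8,0],"rot":[0,0,0],"jaw":0},
  {"xyz":[-0.33,-0.8,0],"rot":[0,0,0],"jaw":0},
  {"xyz":[0,0,0],"rot":[0,0,0],"jaw":0},
  {"xyz":[0,0,0],"rot":[0,0,0],"jaw":0},
])

```text
clock: 10.53
ee_pos: [0.5684, -0.2301, 0.1537]
orientation: [0.212, 0.977, 0.0, -0.0]
force: [0.0, 0.0, -0.7]
finger_gap: 0.0855
gripper_force: 0.0
```

```bash
python3 - <<'E'
from h import *
from bench import camera
import cv2
a=camera("top")[:,:,::-1]; b=camera("scene")[:,:,::-1];cv2.imwrite("pics/top2.png",a);cv2.imwrite("pics/sc2.png",b)
z=lambda i,x,y:cv2.resize(i[y:y+100,x:x+133],None,fx=6,fy=6,interpolation=cv2.INTER_CUBIC)[:, :399*2]
cv2.imwrite("pics/t2a.png",z(a,170,160)[:, :800]);cv2.imwrite("pics/t2b.png",z(b,190,135)[:, :800])
plan(.5685,-.2285,.034,65.7)
E
```

```text
t 10.6 turn z units -0.00 xyz units [-0.   -0.01  3.  ] tilt [ 0.001  0.    -1.   ] ee [ 0.5686 -0.228   0.1539]
```

View pics/t2a.png

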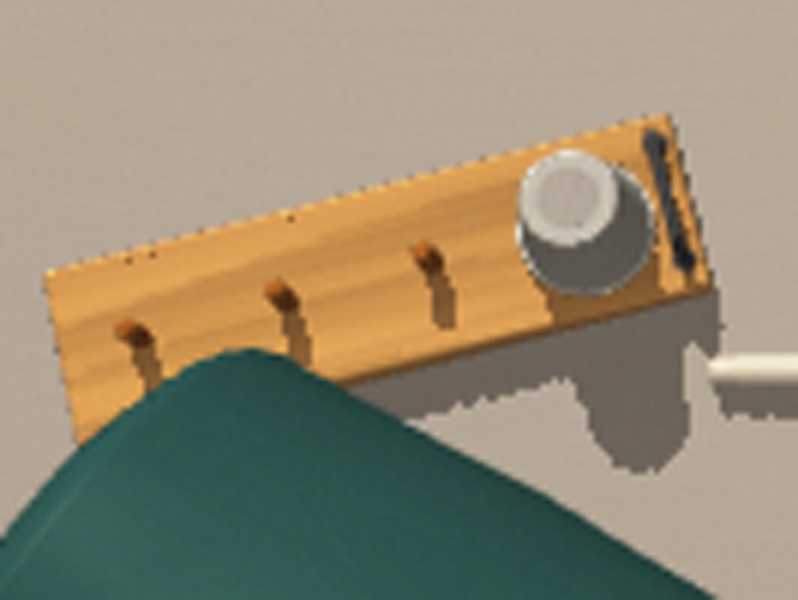

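View pics/t2b.png

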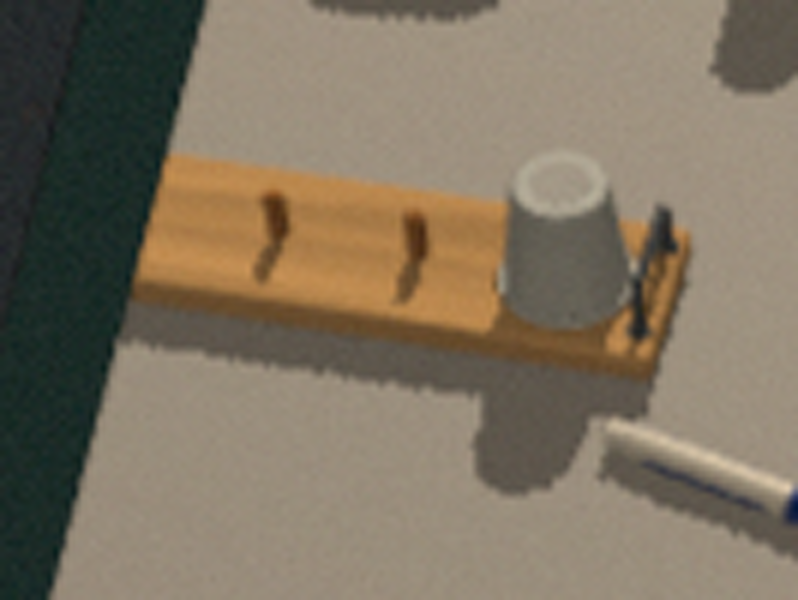

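The top crop shows mould 4 standing upright over the handle-end peg, with its top disc at (569,197). Free pegs are at (128,330), (277,292) and (424,255). In the scene crop its disc is at (560,183), with pegs at (272,200) and (412,217).

```bash
cat >>h.py <<'E'
def unproj(n,uv,z):
    m=M[n];f=200/np.tan(np.radians(m["vfov"]/2));T=m["world_from_camera"]
    d=T[:3,:3]@[(uv[0]-m["cx"])/f,(uv[1]-m["cy"])/f,1];return (T[:3,3]+d*(z-T[2,3])/d[2])[:2]
E
python3 - <<'E'
from h import *
F=lambda p,o:(np.array(p)+.5)/6-.5+np.array(o)
for n,o,L in(("top",(170,160),[((569,197),.08,'m4top'),((586,223),.02,'m4rim'),((424,255),.046,'peg2'),((277,292),.046,'peg3'),((128,330),.046,'peg4'),((45,272),.02,'cornerFar-left'),((670,116),.02,'corner far right'),((711,285),.02,'corner near right')]),
 ("scene",(190,135),[((560,183),.08,'m4top'),((412,217),.046,'peg2'),((272,200),.046,'peg3'),((690,234),.02,'corner far right'),((645,362),.02,'corner near right')])):
  for p,z,t in L: print(n,t,np.round(unproj(n,F(p,o),z),4))
E
```

```text
top m4top [0.5868 0.1212]
top m4rim [0.5889 0.122 ]
top peg2 [0.5697 0.189 ]
top peg3 [0.5541 0.2525]
top peg4 [0.5381 0.3164]
top cornerFar-left [0.5697 0.3627]
top corner far right [0.6379 0.0847]
top corner near right [0.5598 0.0659]
scene m4top [0.5851 0.1215]
scene peg2 [0.5667 0.1891]
scene peg3 [0.5487 0.2512]
scene corner far right [0.6336 0.0847]
scene corner near right [0.5552 0.0666]
```

```bash
python3 - <<'E'
from h import *
import cv2
def draw(n,f,o,w,h,s):
    im=cv2.resize(cv2.imread(f)[o[1]:o[1]+h,o[0]:o[0]+w],None,fx=s,fy=s,interpolation=cv2.INTER_CUBIC)
    th=np.radians(-76.2);R=np.array([[np.cos(th),-np.sin(th)],[np.sin(th),np.cos(th)]])
    for c,col in(((.563,.2137),(255,255,0)),((.562,.2200),(0,255,0))):
        def L(P): 
            P=np.array(P);q=proj(n,np.c_[P[:,:2]@R.T+c,P[:,2]]);q=(q-o+.5)*s-.5
            cv2.polylines(im,[np.round(q*16).astype(np.int32)],True,col,1,cv2.LINE_AA,4)
        L([[.144,.042,.02],[.144,-.042,.02],[-.144,-.042,.02],[-.144,.042,.02]])
        t=np.linspace(0,6.28,24)
        for l in(.099,.033,-.033,-.099):
            for z in(.046,): L(np.c_[l+.005*np.cos(t),.005*np.sin(t),z+0*t])
    return im
a=draw("top","pics/top0.png",(172,172),128,70,6.2);b=draw("scene","pics/scene0.png",(190,150),128,55,5.4)
cv2.imwrite("pics/ov.png",np.vstack([a[:, :690] if 0 else cv2.resize(a,(690,a.shape[0]*690//a.shape[1])),cv2.resize(b,(690,297))[:220]]))
E
```

```text
(no output)
```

View pics/ov.png

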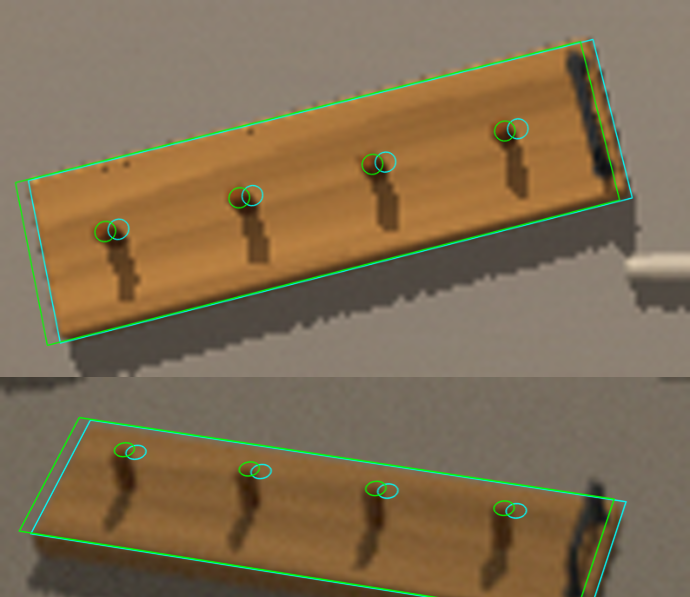

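The overlay shows the pegs matching the peg-based fit (green); the board ends are just not symmetric about the row. So the pegs set the targets. Mould 4 sits about 4 mm toward the handle, and I'll re-centre it at the end. Next is mould 3.

Emit:
servo_tool([
  {"xyz":[0,0,0.6],"rot":[0,0,0],"jaw":0},
  {"xyz":[0,0,0.7],"rot":[0,0,0],"jaw":0},
  {"xyz":[0,0,0.7],"rot":[0,0,0],"jaw":0},
  {"xyz":[0,0,0.5],"rot":[0,0,0],"jaw":0},
  {"xyz":[0,0,0.3],"rot":[0,0,0],"jaw":0},
  {"xyz":[0,0,0.2],"rot":[0,0,0],"jaw":0},
  {"xyz":[0,0,0],"rot":[0,0,0],"jaw":0.3},
  {"xyz":[0,0,0],"rot":[0,0,0],"jaw":0.4},
], squeeze=30)

```text
clock: 11.3
ee_pos: [0.569, -0.2279, 0.0345]
orientation: [0.21, 0.978, -0.0, 0.0]
force: [0.4, 0.5, -0.8]
finger_gap: 0.064
gripper_force: 0.0
```

Emit:
servo_tool([
  {"xyz":[0,0,0],"rot":[0,0,0],"jaw":0.5},
  {"xyz":[0,0,0],"rot":[0,0,0],"jaw":0.6},
  {"xyz":[0,0,0],"rot":[0,0,0],"jaw":0.7},
  {"xyz":[0,0,0],"rot":[0,0,0],"jaw":0.8},
  {"xyz":[0,0,0],"rot":[0,0,0],"jaw":0.9},
  {"xyz":[0,0,0],"rot":[0,0,0],"jaw":0.9},
  {"xyz":[0,0,0],"rot":[0,0,0],"jaw":0.9},
])

```text
clock: 11.88
ee_pos: [0.5694, -0.2285, 0.0355]
orientation: [0.21, 0.978, -0.0, 0.001]
force: [-1.0, 2.8, 6.1]
finger_gap: 0.0444
gripper_force: 29.8
```

Emit:
servo_tool([
  {"xyz":[0,0,-0.3],"rot":[0,0,0],"jaw":0.9},
  {"xyz":[0,0,-0.4],"rot":[0,0,0],"jaw":0.9},
  {"xyz":[0,0,-0.5],"rot":[0,0,0],"jaw":0.9},
  {"xyz":[0,0,-0.5],"rot":[0,0,0],"jaw":0.9},
  {"xyz":[0,0,-0.5],"rot":[0,0,0],"jaw":0.9},
  {"xyz":[0,0,-0.5],"rot":[0,0,1],"jaw":0.9},
  {"xyz":[0,0,0],"rot":[0,0,1],"jaw":0.9},
  {"xyz":[0,0,0],"rot":[0,0,1],"jaw":0.9},
])

```text
clock: 12.55
ee_pos: [0.5696, -0.2289, 0.1443]
orientation: [0.338, 0.941, -0.0, 0.002]
force: [-0.1, 0.5, -1.3]
finger_gap: 0.0442
gripper_force: 31.0
```

Emit:
servo_tool([
  {"xyz":[0,0,0],"rot":[0,0,1],"jaw":0.9},
  {"xyz":[0,0,0],"rot":[0,0,1],"jaw":0.9},
  {"xyz":[0,0,0],"rot":[0,0,1],"jaw":0.9},
  {"xyz":[0,0,0],"rot":[0,0,1],"jaw":0.9},
  {"xyz":[0,0,0],"rot":[0,0,1],"jaw":0.9},
  {"xyz":[0,0,0],"rot":[0,0,1],"jaw":0.9},
  {"xyz":[0,0,0],"rot":[0,0,1],"jaw":0.9},
  {"xyz":[0,0,0],"rot":[0,0,0.36],"jaw":0.9},
])

```text
clock: 13.22
ee_pos: [0.5689, -0.2286, 0.1429]
orientation: [0.618, 0.786, 0.0, 0.001]
force: [0.4, 0.9, -1.1]
finger_gap: 0.0441
gripper_force: 31.0
```

```bash
python3 - <<'E'
from h import *
plan(.568,.1885,.035,13.9)
E
```

```text
t 13.2 turn z units -0.05 xyz units [10.13  2.48  2.7 ] tilt [-0.001  0.001 -1.   ] ee [ 0.5689 -0.2286  0.1429]
```

Emit:
servo_tool([
  {"xyz":[0.5,0.12,0],"rot":[0,0,0],"jaw":0.9},
  {"xyz":[0.78,0.19,0],"rot":[0,0,0],"jaw":0.9},
  {"xyz":[0.78,0.19,0],"rot":[0,0,0],"jaw":0.9},
  {"xyz":[0.78,0.19,0],"rot":[0,0,0],"jaw":0.9},
  {"xyz":[0.78,0.19,0],"rot":[0,0,0],"jaw":0.9},
  {"xyz":[0.78,0.19,0],"rot":[0,0,0],"jaw":0.9},
  {"xyz":[0.78,0.19,0],"rot":[0,0,0],"jaw":0.9},
  {"xyz":[0.78,0.19,0],"rot":[0,0,0],"jaw":0.9},
])

```text
clock: 13.88
ee_pos: [0.5676, 0.0183, 0.143]
orientation: [0.616, 0.788, 0.0, 0.001]
force: [0.5, -0.9, -0.6]
finger_gap: 0.0443
gripper_force: 31.0
```

Emit:
servo_tool([
  {"xyz":[0.78,0.19,0],"rot":[0,0,0],"jaw":0.9},
  {"xyz":[0.78,0.19,0],"rot":[0,0,0],"jaw":0.9},
  {"xyz":[0.78,0.19,0],"rot":[0,0,0],"jaw":0.9},
  {"xyz":[0.78,0.19,0],"rot":[0,0,0],"jaw":0.9},
  {"xyz":[0.65,0.16,0],"rot":[0,0,0],"jaw":0.9},
  {"xyz":[0.4,0.11,0],"rot":[0,0,0],"jaw":0.9},
  {"xyz":[0,0,0],"rot":[0,0,0],"jaw":0.9},
  {"xyz":[0,0,0],"rot":[0,0,0],"jaw":0.9},
])

```text
clock: 14.55
ee_pos: [0.5674, 0.1893, 0.1426]
orientation: [0.615, 0.788, 0.0, 0.0]
force: [0.3, -0.4, -0.6]
finger_gap: 0.044
gripper_force: 31.0
```

```bash
python3 - <<'E'
from h import *
plan(.568,.1885,.0335,13.9)
E
```

```text
t 14.6 turn z units 0.03 xyz units [-0.02  0.01  2.73] tilt [-0.     0.001 -1.   ] ee [0.5674 0.1893 0.1426]
```

Emit:
servo_tool([
  {"xyz":[-0.01,0.01,0.4],"rot":[0,0,0],"jaw":0.9},
  {"xyz":[0,0,0.6],"rot":[0,0,0],"jaw":0.9},
  {"xyz":[0,0,0.6],"rot":[0,0,0],"jaw":0.9},
  {"xyz":[0,0,0.5],"rot":[0,0,0],"jaw":0.9},
  {"xyz":[0,0,0.3],"rot":[0,0,0],"jaw":0.9},
  {"xyz":[0,0,0.2],"rot":[0,0,0],"jaw":0.9},
  {"xyz":[0,0,0.09],"rot":[0,0,0],"jaw":0.9},
  {"xyz":[0,0,0],"rot":[0,0,0],"jaw":0.9},
])

```text
clock: 15.22
ee_pos: [0.568, 0.1877, 0.0344]
orientation: [0.616, 0.787, -0.0, -0.0]
force: [0.3, -0.3, -0.8]
finger_gap: 0.0439
gripper_force: 31.0
```

Emit:
servo_tool([
  {"xyz":[0,0,0.03],"rot":[0,0,0],"jaw":0.9},
  {"xyz":[0,0,0],"rot":[0,0,0],"jaw":0.9},
])

```text
clock: 15.38
ee_pos: [0.5684, 0.1883, 0.034]
orientation: [0.616, 0.788, 0.0, 0.0]
force: [0.0, 0.3, -1.0]
finger_gap: 0.044
gripper_force: 31.0
```

Emit:
servo_tool([
  {"xyz":[0,0,0.02],"rot":[0,0,0],"jaw":0.9},
  {"xyz":[0,0,0],"rot":[0,0,0],"jaw":0.9},
  {"xyz":[0,0,0],"rot":[0,0,0],"jaw":0.3},
  {"xyz":[0,0,0],"rot":[0,0,0],"jaw":0},
  {"xyz":[0,0,0],"rot":[0,0,0],"jaw":0},
  {"xyz":[0,0,0],"rot":[0,0,0],"jaw":0},
  {"xyz":[0,0,0],"rot":[0,0,0],"jaw":0},
])

```text
clock: 15.97
ee_pos: [0.5679, 0.1884, 0.0325]
orientation: [0.616, 0.788, -0.0, -0.0]
force: [1.0, -0.1, -0.3]
finger_gap: 0.0853
gripper_force: 0.0
```

Emit:
servo_tool([
  {"xyz":[0,0,-0.3],"rot":[0,0,0],"jaw":0},
  {"xyz":[0,0,-0.6],"rot":[0,0,0],"jaw":0},
  {"xyz":[0,0,-0.8],"rot":[0,0,0],"jaw":0},
  {"xyz":[0,0,-0.8],"rot":[0,0,0],"jaw":0},
  {"xyz":[0,0,-0.5],"rot":[0,0,-1],"jaw":0},
  {"xyz":[0,0,0],"rot":[0,0,-1],"jaw":0},
  {"xyz":[0,0,0],"rot":[0,0,-1],"jaw":0},
  {"xyz":[0,0,0],"rot":[0,0,-1],"jaw":0},
])

```text
clock: 16.63
ee_pos: [0.568, 0.1884, 0.1529]
orientation: [0.468, 0.884, 0.0, 0.0]
force: [0.3, 0.2, -0.3]
finger_gap: 0.0855
gripper_force: 0.0
```

Emit:
servo_tool([
  {"xyz":[0,0,0],"rot":[0,0,-1],"jaw":0},
  {"xyz":[0,0,0],"rot":[0,0,-1],"jaw":0},
  {"xyz":[0,0,0],"rot":[0,0,-1],"jaw":0},
  {"xyz":[0,0,0],"rot":[0,0,-1],"jaw":0},
  {"xyz":[0,0,0],"rot":[0,0,-1],"jaw":0},
  {"xyz":[0,0,0],"rot":[0,0,-1],"jaw":0},
  {"xyz":[0,0,0],"rot":[0,0,-0.36],"jaw":0},
  {"xyz":[0,0,0],"rot":[0,0,0],"jaw":0},
])

```text
clock: 17.3
ee_pos: [0.5679, 0.1883, 0.1524]
orientation: [0.209, 0.978, -0.0, -0.0]
force: [0.2, 0.3, 1.0]
finger_gap: 0.0854
gripper_force: 0.0
```

```bash
python3 - <<'E'
from h import *
plan(.5118,-.2024,.030,65.7)
E
```

```text
t 17.3 turn z units 0.03 xyz units [-2.74 -9.48  3.06] tilt [ 0. -0. -1.] ee [0.5679 0.1883 0.1524]
```

Emit:
servo_tool([
  {"xyz":[-0.23,-0.79,0],"rot":[0,0,0],"jaw":0},
  {"xyz":[-0.23,-0.79,0],"rot":[0,0,0],"jaw":0},
  {"xyz":[-0.23,-0.79,0],"rot":[0,0,0],"jaw":0},
  {"xyz":[-0.23,-0.79,0],"rot":[0,0,0],"jaw":0},
  {"xyz":[-0.23,-0.79,0],"rot":[0,0,0],"jaw":0},
  {"xyz":[-0.23,-0.79,0],"rot":[0,0,0],"jaw":0},
  {"xyz":[-0.23,-0.79,0],"rot":[0,0,0],"jaw":0},
  {"xyz":[-0.23,-0.79,0],"rot":[0,0,0],"jaw":0},
])

```text
clock: 17.97
ee_pos: [0.5307, -0.0739, 0.1526]
orientation: [0.211, 0.978, -0.0, 0.0]
force: [1.6, -0.3, -0.7]
finger_gap: 0.0853
gripper_force: 0.0
```

Emit:
servo_tool([
  {"xyz":[-0.23,-0.79,0],"rot":[0,0,0],"jaw":0},
  {"xyz":[-0.23,-0.79,0],"rot":[0,0,0],"jaw":0},
  {"xyz":[-0.22,-0.79,0],"rot":[0,0,0],"jaw":0},
  {"xyz":[-0.22,-0.79,0],"rot":[0,0,0],"jaw":0},
  {"xyz":[0,0,0],"rot":[0,0,0],"jaw":0},
  {"xyz":[0,0,0],"rot":[0,0,0],"jaw":0},
  {"xyz":[0,0,0],"rot":[0,0,0],"jaw":0},
])

```text
clock: 18.55
ee_pos: [0.5119, -0.2021, 0.1524]
orientation: [0.211, 0.978, 0.0, -0.0]
force: [0.3, 0.5, 0.2]
finger_gap: 0.0853
gripper_force: 0.0
```

```bash
python3 - <<'E'
from h import *
from bench import camera
import cv2
a=camera("top")[:,:,::-1]; b=camera("scene")[:,:,::-1]
z=lambda i,x,y:cv2.resize(i[y:y+66,x:x+130],None,fx=6,fy=4.5*6/4.5,interpolation=cv2.INTER_CUBIC)
im=np.vstack([z(a,170,170)[:300],z(b,190,150)[:300]]);cv2.imwrite("pics/t3.png",im)
plan(.5118,-.2024,.030,65.7)
E
```

```text
t 18.6 turn z units 0.02 xyz units [-0.   -0.02  3.06] tilt [ 0.  0. -1.] ee [ 0.5121 -0.2015  0.1525]
```

View pics/t3.png

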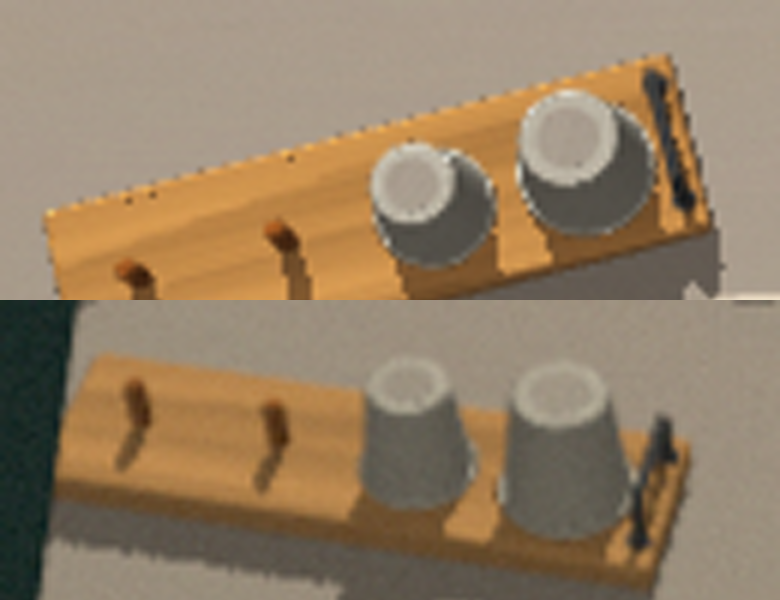

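Both moulds stand upright and flat. Mould 3's disc is at (413,182) in the top part of the crop and (409,385) in the scene part. Mould 4's is at (569,137) and (561,395).

```bash
python3 - <<'E'
from h import *
F=lambda p,o:(np.array(p)+.5)/6-.5+np.array(o)
for n,o,L in(("top",(170,170),[((413,182),.072,'m3'),((569,137),.08,'m4'),((279,233),.046,'p3'),((129,270),.046,'p4')]),("scene",(190,150),[((409,85),.072,'m3'),((561,95),.08,'m4'),((275,108),.046,'p3'),((134,87),.046,'p4')])):
  for p,z,t in L: print(n,t,np.round(unproj(n,F(p,o),z),4))
E
```

```text
top m3 [0.5699 0.1886]
top m4 [0.5868 0.1212]
top p3 [0.5536 0.2516]
top p4 [0.5381 0.316 ]
scene m3 [0.5675 0.1881]
scene m4 [0.5842 0.1205]
scene p3 [0.5503 0.2506]
scene p4 [0.534  0.3153]
```

Emit:
servo_tool([
  {"xyz":[0,-0.01,0.6],"rot":[0,0,0],"jaw":0},
  {"xyz":[0,0,0.7],"rot":[0,0,0],"jaw":0},
  {"xyz":[0,0,0.7],"rot":[0,0,0],"jaw":0},
  {"xyz":[0,0,0.5],"rot":[0,0,0],"jaw":0},
  {"xyz":[0,0,0.35],"rot":[0,0,0],"jaw":0},
  {"xyz":[0,0,0.2],"rot":[0,0,0],"jaw":0},
  {"xyz":[0,0,0],"rot":[0,0,0],"jaw":0.3},
  {"xyz":[0,0,0],"rot":[0,0,0],"jaw":0.4},
], squeeze=30)

```text
clock: 19.32
ee_pos: [0.5121, -0.2023, 0.0309]
orientation: [0.21, 0.978, -0.0, 0.0]
force: [-0.2, -0.5, -0.3]
finger_gap: 0.0642
gripper_force: 0.0
```

Emit:
servo_tool([
  {"xyz":[0,0,0],"rot":[0,0,0],"jaw":0.5},
  {"xyz":[0,0,0],"rot":[0,0,0],"jaw":0.6},
  {"xyz":[0,0,0],"rot":[0,0,0],"jaw":0.7},
  {"xyz":[0,0,0],"rot":[0,0,0],"jaw":0.8},
  {"xyz":[0,0,0],"rot":[0,0,0],"jaw":0.9},
  {"xyz":[0,0,0],"rot":[0,0,0],"jaw":1},
  {"xyz":[0,0,0],"rot":[0,0,0],"jaw":1},
  {"xyz":[0,0,0],"rot":[0,0,0],"jaw":1},
])

```text
clock: 19.98
ee_pos: [0.5126, -0.203, 0.0318]
orientation: [0.21, 0.978, -0.0, 0.001]
force: [-0.2, 0.7, 8.4]
finger_gap: 0.0374
gripper_force: 29.4
```

Emit:
servo_tool([
  {"xyz":[0,0,-0.3],"rot":[0,0,0],"jaw":1},
  {"xyz":[0,0,-0.4],"rot":[0,0,0],"jaw":1},
  {"xyz":[0,0,-0.5],"rot":[0,0,0],"jaw":1},
  {"xyz":[0,0,-0.5],"rot":[0,0,0],"jaw":1},
  {"xyz":[0,0,-0.5],"rot":[0,0,0],"jaw":1},
  {"xyz":[0,0,-0.5],"rot":[0,0,1],"jaw":1},
  {"xyz":[0,0,0],"rot":[0,0,1],"jaw":1},
  {"xyz":[0,0,0],"rot":[0,0,1],"jaw":1},
])

```text
clock: 20.65
ee_pos: [0.5126, -0.2032, 0.1405]
orientation: [0.338, 0.941, -0.0, 0.002]
force: [1.1, -0.8, -1.4]
finger_gap: 0.0377
gripper_force: 30.2
```

Emit:
servo_tool([
  {"xyz":[0,0,0],"rot":[0,0,1],"jaw":1},
  {"xyz":[0,0,0],"rot":[0,0,1],"jaw":1},
  {"xyz":[0,0,0],"rot":[0,0,1],"jaw":1},
  {"xyz":[0,0,0],"rot":[0,0,1],"jaw":1},
  {"xyz":[0,0,0],"rot":[0,0,1],"jaw":1},
  {"xyz":[0,0,0],"rot":[0,0,1],"jaw":1},
  {"xyz":[0,0,0],"rot":[0,0,1],"jaw":1},
  {"xyz":[0,0,0],"rot":[0,0,0.36],"jaw":1},
])

```text
clock: 21.32
ee_pos: [0.512, -0.2028, 0.1392]
orientation: [0.618, 0.786, 0.0, 0.0]
force: [0.5, 0.8, -0.6]
finger_gap: 0.0373
gripper_force: 30.2
```

```bash
python3 - <<'E'
from h import *
plan(.552,.2515,.0300,13.9)
E
```

```text
t 21.3 turn z units -0.05 xyz units [10.79  3.7   2.73] tilt [-0.001  0.001 -1.   ] ee [ 0.512  -0.2028  0.1392]
```

Emit:
servo_tool([
  {"xyz":[0.5,0.17,0],"rot":[0,0,0],"jaw":1},
  {"xyz":[0.8,0.27,0],"rot":[0,0,0],"jaw":1},
  {"xyz":[0.8,0.28,0],"rot":[0,0,0],"jaw":1},
  {"xyz":[0.8,0.27,0],"rot":[0,0,0],"jaw":1},
  {"xyz":[0.8,0.28,0],"rot":[0,0,0],"jaw":1},
  {"xyz":[0.8,0.27,0],"rot":[0,0,0],"jaw":1},
  {"xyz":[0.8,0.28,0],"rot":[0,0,0],"jaw":1},
  {"xyz":[0.8,0.27,0],"rot":[0,0,0],"jaw":1},
])

```text
clock: 21.98
ee_pos: [0.5343, 0.0558, 0.1393]
orientation: [0.616, 0.788, 0.0, 0.001]
force: [1.2, -0.3, -1.1]
finger_gap: 0.0374
gripper_force: 30.2
```

Emit:
servo_tool([
  {"xyz":[0.8,0.28,0],"rot":[0,0,0],"jaw":1},
  {"xyz":[0.8,0.27,0],"rot":[0,0,0],"jaw":1},
  {"xyz":[0.8,0.28,0],"rot":[0,0,0],"jaw":1},
  {"xyz":[0.8,0.27,0],"rot":[0,0,0],"jaw":1},
  {"xyz":[0.8,0.28,0],"rot":[0,0,0],"jaw":1},
  {"xyz":[0.69,0.23,0],"rot":[0,0,0],"jaw":1},
  {"xyz":[0,0,0],"rot":[0,0,0],"jaw":1},
  {"xyz":[0,0,0],"rot":[0,0,0],"jaw":1},
])

```text
clock: 22.65
ee_pos: [0.5514, 0.2532, 0.1388]
orientation: [0.615, 0.788, 0.0, 0.0]
force: [-0.3, -0.3, -0.9]
finger_gap: 0.0375
gripper_force: 30.2
```

```bash
python3 - <<'E'
from h import *
plan(.552,.2515,.0300,13.9)
E
```

```text
t 22.6 turn z units 0.04 xyz units [-0.04  0.    2.72] tilt [-0.     0.001 -1.   ] ee [0.5514 0.2532 0.1388]
```

Emit:
servo_tool([
  {"xyz":[0,0,0.4],"rot":[0,0,0],"jaw":1},
  {"xyz":[0,0,0.6],"rot":[0,0,0],"jaw":1},
  {"xyz":[0,0,0.6],"rot":[0,0,0],"jaw":1},
  {"xyz":[0,0,0.5],"rot":[0,0,0],"jaw":1},
  {"xyz":[0,0,0.3],"rot":[0,0,0],"jaw":1},
  {"xyz":[0,0,0.2],"rot":[0,0,0],"jaw":1},
  {"xyz":[0,0,0.1],"rot":[0,0,0],"jaw":1},
  {"xyz":[0,0,0.02],"rot":[0,0,0],"jaw":1},
])

```text
clock: 23.32
ee_pos: [0.5515, 0.251, 0.03]
orientation: [0.616, 0.787, -0.0, 0.0]
force: [-1.2, -1.2, 0.7]
finger_gap: 0.0375
gripper_force: 30.4
```

Emit:
servo_tool([
  {"xyz":[0,0,0.01],"rot":[0,0,0],"jaw":1},
  {"xyz":[0,0,0],"rot":[0,0,0],"jaw":1},
])

```text
clock: 23.48
ee_pos: [0.552, 0.2517, 0.03]
orientation: [0.616, 0.788, 0.001, 0.0]
force: [0.1, 0.1, -0.3]
finger_gap: 0.0377
gripper_force: 30.2
```

Next: release, retreat, and go to mould 1.

Emit:
servo_tool([
  {"xyz":[0,0,0],"rot":[0,0,0],"jaw":0.5},
  {"xyz":[0,0,0],"rot":[0,0,0],"jaw":0},
  {"xyz":[0,0,0],"rot":[0,0,0],"jaw":0},
  {"xyz":[0,0,0],"rot":[0,0,0],"jaw":0},
  {"xyz":[0,0,0],"rot":[0,0,0],"jaw":0},
  {"xyz":[0,0,0],"rot":[0,0,0],"jaw":0},
])

```text
clock: 23.98
ee_pos: [0.5515, 0.2518, 0.0293]
orientation: [0.616, 0.788, 0.0, 0.0]
force: [0.3, -0.4, 0.3]
finger_gap: 0.0852
gripper_force: 0.0
```

Emit:
servo_tool([
  {"xyz":[0,0,-0.3],"rot":[0,0,0],"jaw":0},
  {"xyz":[0,0,-0.6],"rot":[0,0,0],"jaw":0},
  {"xyz":[0,0,-0.8],"rot":[0,0,0],"jaw":0},
  {"xyz":[0,0,-0.8],"rot":[0,0,0],"jaw":0},
  {"xyz":[0,0,-0.5],"rot":[0,0,-1],"jaw":0},
  {"xyz":[0,0,0],"rot":[0,0,-1],"jaw":0},
  {"xyz":[0,0,0],"rot":[0,0,-1],"jaw":0},
  {"xyz":[0,0,0],"rot":[0,0,-1],"jaw":0},
])

```text
clock: 24.65
ee_pos: [0.5516, 0.2518, 0.1497]
orientation: [0.468, 0.884, 0.0, 0.0]
force: [-0.7, 0.2, -0.3]
finger_gap: 0.0854
gripper_force: 0.0
```

Emit:
servo_tool([
  {"xyz":[0,0,0],"rot":[0,0,-1],"jaw":0},
  {"xyz":[0,0,0],"rot":[0,0,-1],"jaw":0},
  {"xyz":[0,0,0],"rot":[0,0,-1],"jaw":0},
  {"xyz":[0,0,0],"rot":[0,0,-1],"jaw":0},
  {"xyz":[0,0,0],"rot":[0,0,-1],"jaw":0},
  {"xyz":[0,0,0],"rot":[0,0,-1],"jaw":0},
  {"xyz":[0,0,0],"rot":[0,0,-0.36],"jaw":0},
  {"xyz":[0,0,0],"rot":[0,0,0],"jaw":0},
])

```text
clock: 25.32
ee_pos: [0.5514, 0.2518, 0.1493]
orientation: [0.209, 0.978, -0.0, -0.0]
force: [0.6, -0.5, 1.0]
finger_gap: 0.085
gripper_force: 0.0
```

```bash
python3 - <<'E'
from h import *
plan(.4492,-.1715,.028,65.7)
E
```

```text
t 25.3 turn z units 0.03 xyz units [ -2.03 -10.7    3.03] tilt [ 0. -0. -1.] ee [0.5514 0.2518 0.1493]
```

Emit:
servo_tool([
  {"xyz":[-0.156,-0.823,0],"rot":[0,0,0],"jaw":0},
  {"xyz":[-0.156,-0.823,0],"rot":[0,0,0],"jaw":0},
  {"xyz":[-0.156,-0.823,0],"rot":[0,0,0],"jaw":0},
  {"xyz":[-0.156,-0.823,0],"rot":[0,0,0],"jaw":0},
  {"xyz":[-0.156,-0.823,0],"rot":[0,0,0],"jaw":0},
  {"xyz":[-0.156,-0.823,0],"rot":[0,0,0],"jaw":0},
  {"xyz":[-0.156,-0.823,0],"rot":[0,0,0],"jaw":0},
  {"xyz":[-0.156,-0.823,0],"rot":[0,0,0],"jaw":0},
])

```text
clock: 25.98
ee_pos: [0.4881, -0.0102, 0.1494]
orientation: [0.211, 0.978, 0.0, 0.0]
force: [1.1, -0.4, 0.2]
finger_gap: 0.0854
gripper_force: 0.0
```

Emit:
servo_tool([
  {"xyz":[-0.156,-0.823,0],"rot":[0,0,0],"jaw":0},
  {"xyz":[-0.156,-0.823,0],"rot":[0,0,0],"jaw":0},
  {"xyz":[-0.156,-0.823,0],"rot":[0,0,0],"jaw":0},
  {"xyz":[-0.156,-0.823,0],"rot":[0,0,0],"jaw":0},
  {"xyz":[-0.156,-0.823,0],"rot":[0,0,0],"jaw":0},
  {"xyz":[0,0,0],"rot":[0,0,0],"jaw":0},
  {"xyz":[0,0,0],"rot":[0,0,0],"jaw":0},
  {"xyz":[0,0,0],"rot":[0,0,0],"jaw":0},
])

```text
clock: 26.65
ee_pos: [0.4495, -0.1715, 0.1493]
orientation: [0.211, 0.978, 0.0, -0.0]
force: [-0.5, 1.4, 0.1]
finger_gap: 0.0849
gripper_force: 0.0
```

```bash
python3 - <<'E'
from h import *
plan(.4492,-.1715,.028,65.7)
E
```

```text
t 26.6 turn z units -0.01 xyz units [ 0.01 -0.    3.03] tilt [ 0.  0. -1.] ee [ 0.4495 -0.1715  0.1493]
```

Emit:
servo_tool([
  {"xyz":[0,0,0.6],"rot":[0,0,0],"jaw":0},
  {"xyz":[0,0,0.7],"rot":[0,0,0],"jaw":0},
  {"xyz":[0,0,0.7],"rot":[0,0,0],"jaw":0},
  {"xyz":[0,0,0.5],"rot":[0,0,0],"jaw":0},
  {"xyz":[0,0,0.33],"rot":[0,0,0],"jaw":0},
  {"xyz":[0,0,0.2],"rot":[0,0,0],"jaw":0},
  {"xyz":[0,0,0],"rot":[0,0,0],"jaw":0.3},
  {"xyz":[0,0,0],"rot":[0,0,0],"jaw":0.4},
], squeeze=30)

```text
clock: 27.32
ee_pos: [0.4499, -0.1711, 0.0284]
orientation: [0.21, 0.978, 0.0, -0.0]
force: [-0.3, 0.9, -0.4]
finger_gap: 0.0638
gripper_force: 0.0
```

Emit:
servo_tool([
  {"xyz":[0,0,0],"rot":[0,0,0],"jaw":0.5},
  {"xyz":[0,0,0],"rot":[0,0,0],"jaw":0.6},
  {"xyz":[0,0,0],"rot":[0,0,0],"jaw":0.7},
  {"xyz":[0,0,0],"rot":[0,0,0],"jaw":0.8},
  {"xyz":[0,0,0],"rot":[0,0,0],"jaw":0.9},
  {"xyz":[0,0,0],"rot":[0,0,0],"jaw":1},
  {"xyz":[0,0,0],"rot":[0,0,0],"jaw":1},
  {"xyz":[0,0,0],"rot":[0,0,0],"jaw":1},
])

```text
clock: 27.98
ee_pos: [0.4502, -0.1719, 0.0291]
orientation: [0.21, 0.978, -0.0, 0.001]
force: [-0.9, 2.0, 9.3]
finger_gap: 0.0309
gripper_force: 29.2
```

Emit:
servo_tool([
  {"xyz":[0,0,-0.3],"rot":[0,0,0],"jaw":1},
  {"xyz":[0,0,-0.4],"rot":[0,0,0],"jaw":1},
  {"xyz":[0,0,-0.5],"rot":[0,0,0],"jaw":1},
  {"xyz":[0,0,-0.5],"rot":[0,0,0],"jaw":1},
  {"xyz":[0,0,-0.5],"rot":[0,0,0],"jaw":1},
  {"xyz":[0,0,-0.5],"rot":[0,0,1],"jaw":1},
  {"xyz":[0,0,0],"rot":[0,0,1],"jaw":1},
  {"xyz":[0,0,0],"rot":[0,0,1],"jaw":1},
])

```text
clock: 28.65
ee_pos: [0.4503, -0.1721, 0.1377]
orientation: [0.338, 0.941, -0.0, 0.001]
force: [-0.3, 0.2, -0.4]
finger_gap: 0.0311
gripper_force: 29.8
```

Emit:
servo_tool([
  {"xyz":[0,0,0],"rot":[0,0,1],"jaw":1},
  {"xyz":[0,0,0],"rot":[0,0,1],"jaw":1},
  {"xyz":[0,0,0],"rot":[0,0,1],"jaw":1},
  {"xyz":[0,0,0],"rot":[0,0,1],"jaw":1},
  {"xyz":[0,0,0],"rot":[0,0,1],"jaw":1},
  {"xyz":[0,0,0],"rot":[0,0,1],"jaw":1},
  {"xyz":[0,0,0],"rot":[0,0,1],"jaw":1},
  {"xyz":[0,0,0],"rot":[0,0,0.36],"jaw":1},
])

```text
clock: 29.32
ee_pos: [0.4497, -0.1718, 0.1366]
orientation: [0.618, 0.786, 0.0, 0.0]
force: [0.1, 0.2, -0.5]
finger_gap: 0.0311
gripper_force: 29.8
```

```bash
python3 - <<'E'
from h import *
plan(.536,.3155,.0260,13.9)
E
```

```text
t 29.3 turn z units -0.05 xyz units [11.31  5.02  2.76] tilt [-0.     0.001 -1.   ] ee [ 0.4497 -0.1718  0.1366]
```

Emit:
servo_tool([
  {"xyz":[0.5,0.2,0],"rot":[0,0,0],"jaw":1},
  {"xyz":[0.78,0.35,0],"rot":[0,0,0],"jaw":1},
  {"xyz":[0.78,0.35,0],"rot":[0,0,0],"jaw":1},
  {"xyz":[0.78,0.35,0],"rot":[0,0,0],"jaw":1},
  {"xyz":[0.78,0.35,0],"rot":[0,0,0],"jaw":1},
  {"xyz":[0.78,0.35,0],"rot":[0,0,0],"jaw":1},
  {"xyz":[0.78,0.35,0],"rot":[0,0,0],"jaw":1},
  {"xyz":[0.78,0.35,0],"rot":[0,0,0],"jaw":1},
])

```text
clock: 29.98
ee_pos: [0.4952, 0.0869, 0.1367]
orientation: [0.616, 0.788, 0.0, 0.0]
force: [0.5, -0.5, -0.3]
finger_gap: 0.031
gripper_force: 29.8
```

Emit:
servo_tool([
  {"xyz":[0.78,0.35,0],"rot":[0,0,0],"jaw":1},
  {"xyz":[0.78,0.35,0],"rot":[0,0,0],"jaw":1},
  {"xyz":[0.78,0.35,0],"rot":[0,0,0],"jaw":1},
  {"xyz":[0.78,0.35,0],"rot":[0,0,0],"jaw":1},
  {"xyz":[0.78,0.35,0],"rot":[0,0,0],"jaw":1},
  {"xyz":[0.78,0.35,0],"rot":[0,0,0],"jaw":1},
  {"xyz":[0.67,0.27,0],"rot":[0,0,0],"jaw":1},
  {"xyz":[0,0,0],"rot":[0,0,0],"jaw":1},
])

```text
clock: 30.65
ee_pos: [0.5358, 0.3202, 0.1361]
orientation: [0.615, 0.789, 0.001, -0.0]
force: [-0.6, -0.0, -0.7]
finger_gap: 0.0311
gripper_force: 29.8
```

Emit:
servo_tool([
  {"xyz":[0,0,0],"rot":[0,0,0],"jaw":1},
  {"xyz":[0,0,0],"rot":[0,0,0],"jaw":1},
])

```text
clock: 30.82
ee_pos: [0.5353, 0.3154, 0.1363]
orientation: [0.616, 0.788, -0.0, 0.0]
force: [-0.1, 0.1, -0.2]
finger_gap: 0.0308
gripper_force: 29.8
```

```bash
python3 - <<'E'
from h import *
plan(.536,.3155,.0271,13.9)
E
```

```text
t 30.8 turn z units 0.01 xyz units [-0.    0.02  2.73] tilt [-0. -0. -1.] ee [0.5353 0.3154 0.1363]
```

Emit:
servo_tool([
  {"xyz":[0,0.01,0.4],"rot":[0,0,0],"jaw":1},
  {"xyz":[0,0,0.6],"rot":[0,0,0],"jaw":1},
  {"xyz":[0,0,0.6],"rot":[0,0,0],"jaw":1},
  {"xyz":[0,0,0.5],"rot":[0,0,0],"jaw":1},
  {"xyz":[0,0,0.3],"rot":[0,0,0],"jaw":1},
  {"xyz":[0,0,0.2],"rot":[0,0,0],"jaw":1},
  {"xyz":[0,0,0.1],"rot":[0,0,0],"jaw":1},
  {"xyz":[0,0,0.02],"rot":[0,0,0],"jaw":1},
])

```text
clock: 31.48
ee_pos: [0.5359, 0.3151, 0.0274]
orientation: [0.616, 0.787, -0.0, 0.0]
force: [-0.7, 0.9, -0.9]
finger_gap: 0.0311
gripper_force: 29.8
```

Emit:
servo_tool([
  {"xyz":[0,0,0.01],"rot":[0,0,0],"jaw":1},
  {"xyz":[0,0,0],"rot":[0,0,0],"jaw":1},
])

```text
clock: 31.65
ee_pos: [0.5364, 0.3158, 0.0277]
orientation: [0.616, 0.788, 0.001, 0.0]
force: [0.5, -0.5, -1.3]
finger_gap: 0.0311
gripper_force: 29.8
```

Emit:
servo_tool([
  {"xyz":[0,0,0],"rot":[0,0,0],"jaw":0.5},
  {"xyz":[0,0,0],"rot":[0,0,0],"jaw":0},
  {"xyz":[0,0,0],"rot":[0,0,0],"jaw":0},
  {"xyz":[0,0,0],"rot":[0,0,0],"jaw":0},
  {"xyz":[0,0,0],"rot":[0,0,0],"jaw":0},
  {"xyz":[0,0,0],"rot":[0,0,0],"jaw":0},
])

```text
clock: 32.15
ee_pos: [0.5359, 0.3159, 0.0269]
orientation: [0.616, 0.788, 0.0, 0.0]
force: [0.1, 0.2, -0.1]
finger_gap: 0.0854
gripper_force: 0.0
```

Emit:
servo_tool([
  {"xyz":[0,0,-0.3],"rot":[0,0,0],"jaw":0},
  {"xyz":[0,0,-0.6],"rot":[0,0,0],"jaw":0},
  {"xyz":[0,0,-0.8],"rot":[0,0,0],"jaw":0},
  {"xyz":[0,0,-0.8],"rot":[0,0,0],"jaw":0},
  {"xyz":[0,0,-0.5],"rot":[0,0,0],"jaw":0},
  {"xyz":[-0.5,0,0],"rot":[0,0,0],"jaw":0},
  {"xyz":[-0.7,0,0],"rot":[0,0,0],"jaw":0},
  {"xyz":[-0.7,0,0],"rot":[0,0,0],"jaw":0},
])

```text
clock: 32.82
ee_pos: [0.5543, 0.2417, 0.1473]
orientation: [0.615, 0.788, 0.0, 0.0]
force: [0.5, -0.0, -0.5]
finger_gap: 0.0854
gripper_force: 0.0
```

Emit:
servo_tool([
  {"xyz":[-0.7,0,0],"rot":[0,0,0],"jaw":0},
  {"xyz":[-0.7,0,0],"rot":[0,0,0],"jaw":0},
  {"xyz":[-0.7,0,0],"rot":[0,0,0],"jaw":0},
  {"xyz":[-0.6,0,0],"rot":[0,0,0],"jaw":0},
  {"xyz":[-0.4,0,0],"rot":[0,0,0],"jaw":0},
  {"xyz":[0,0,0],"rot":[0,0,0],"jaw":0},
  {"xyz":[0,0,0],"rot":[0,0,0],"jaw":0},
])

```text
clock: 33.4
ee_pos: [0.5841, 0.1213, 0.1468]
orientation: [0.617, 0.787, 0.0, -0.0]
force: [-0.6, 0.2, 0.3]
finger_gap: 0.0855
gripper_force: 0.0
```

```bash
python3 - <<'E'
from h import *
plan(.5854,.1222,.0335,13.9)
E
```

```text
t 33.4 turn z units -0.01 xyz units [0.02 0.04 2.83] tilt [ 0. -0. -1.] ee [0.5841 0.1213 0.1468]
```

Emit:
servo_tool([
  {"xyz":[0,0.03,0.6],"rot":[0,0,0],"jaw":0},
  {"xyz":[0,0,0.7],"rot":[0,0,0],"jaw":0},
  {"xyz":[0,0,0.7],"rot":[0,0,0],"jaw":0},
  {"xyz":[0,0,0.5],"rot":[0,0,0],"jaw":0},
  {"xyz":[0,0,0.33],"rot":[0,0,0],"jaw":0},
  {"xyz":[0,0,0],"rot":[0,0,0],"jaw":0},
  {"xyz":[0,0,0],"rot":[0,0,0],"jaw":0.2},
  {"xyz":[0,0,0],"rot":[0,0,0],"jaw":0.3},
], squeeze=25)

```text
clock: 34.07
ee_pos: [0.5857, 0.1227, 0.0347]
orientation: [0.616, 0.788, 0.0, 0.0]
force: [0.3, -0.6, 0.6]
finger_gap: 0.0639
gripper_force: 0.0
```

Emit:
servo_tool([
  {"xyz":[0,0,0],"rot":[0,0,0],"jaw":0.4},
  {"xyz":[0,0,0],"rot":[0,0,0],"jaw":0.5},
  {"xyz":[0,0,0],"rot":[0,0,0],"jaw":0.6},
  {"xyz":[0,0,0],"rot":[0,0,0],"jaw":0.7},
  {"xyz":[0,0,0],"rot":[0,0,0],"jaw":0.7},
  {"xyz":[0,0,0],"rot":[0,0,0],"jaw":0.7},
])

```text
clock: 34.57
ee_pos: [0.5859, 0.1225, 0.0353]
orientation: [0.616, 0.788, 0.001, 0.001]
force: [-2.5, 1.5, 8.3]
finger_gap: 0.0526
gripper_force: 24.9
```

Emit:
servo_tool([
  {"xyz":[0,0,-0.06],"rot":[0,0,0],"jaw":0.7},
  {"xyz":[0,0,-0.04],"rot":[0,0,0],"jaw":0.7},
  {"xyz":[0.05,0,0],"rot":[0,0,0],"jaw":0.7},
  {"xyz":[0.05,0,0],"rot":[0,0,0],"jaw":0.7},
  {"xyz":[0,0,0],"rot":[0,0,0],"jaw":0.7},
  {"xyz":[0,0,0],"rot":[0,0,0],"jaw":0.7},
])

```text
clock: 35.07
ee_pos: [0.5842, 0.126, 0.0376]
orientation: [0.616, 0.788, -0.0, -0.0]
force: [0.6, 0.7, -0.9]
finger_gap: 0.0527
gripper_force: 26.1
```

Emit:
servo_tool([
  {"xyz":[0,0,0.03],"rot":[0,0,0],"jaw":0.7},
  {"xyz":[0,0,0.02],"rot":[0,0,0],"jaw":0.7},
  {"xyz":[0,0,0],"rot":[0,0,0],"jaw":0.7},
  {"xyz":[0,0,0],"rot":[0,0,0],"jaw":0.4},
  {"xyz":[0,0,0],"rot":[0,0,0],"jaw":0},
  {"xyz":[0,0,0],"rot":[0,0,0],"jaw":0},
  {"xyz":[0,0,0],"rot":[0,0,0],"jaw":0},
  {"xyz":[0,0,0],"rot":[0,0,0],"jaw":0},
])

```text
clock: 35.73
ee_pos: [0.5843, 0.1259, 0.0357]
orientation: [0.616, 0.788, -0.0, 0.0]
force: [0.4, -0.9, -0.6]
finger_gap: 0.0856
gripper_force: 0.0
```

Emit:
servo_tool([
  {"xyz":[0,0,-0.3],"rot":[0,0,0],"jaw":0},
  {"xyz":[0,0,-0.6],"rot":[0,0,0],"jaw":0},
  {"xyz":[0,0,-0.8],"rot":[0,0,0],"jaw":0},
  {"xyz":[0,0,-0.8],"rot":[0,0,0],"jaw":0},
  {"xyz":[0,0,-0.8],"rot":[0,0,0],"jaw":0},
  {"xyz":[0,0,-0.6],"rot":[0,0,0],"jaw":0},
  {"xyz":[-0.7,-0.2,0],"rot":[0,0,0],"jaw":0},
  {"xyz":[-0.8,-0.3,0],"rot":[0,0,0],"jaw":0},
])

```text
clock: 36.4
ee_pos: [0.5803, 0.0635, 0.1932]
orientation: [0.615, 0.789, 0.001, 0.001]
force: [0.2, -0.8, -0.4]
finger_gap: 0.085
gripper_force: 0.0
```

Emit:
servo_tool([
  {"xyz":[-0.8,-0.4,0],"rot":[0,0,0],"jaw":0},
  {"xyz":[-0.8,-0.4,0],"rot":[0,0,0],"jaw":0},
  {"xyz":[-0.8,-0.4,0],"rot":[0,0,0],"jaw":0},
  {"xyz":[-0.8,-0.4,0],"rot":[0,0,0],"jaw":0},
  {"xyz":[-0.8,-0.4,0],"rot":[0,0,0],"jaw":0},
  {"xyz":[-0.8,-0.4,0],"rot":[0,0,0],"jaw":0},
  {"xyz":[-0.8,-0.4,0],"rot":[0,0,0],"jaw":0},
  {"xyz":[-0.5,-0.2,0],"rot":[0,0,0],"jaw":0},
])

```text
clock: 37.07
ee_pos: [0.5206, -0.2058, 0.1918]
orientation: [0.617, 0.787, -0.0, 0.0]
force: [-0.1, 0.5, -0.6]
finger_gap: 0.0852
gripper_force: 0.0
```

```bash
python3 - <<'E'
from h import *
from bench import camera
import cv2
a=camera("top")[:,:,::-1]; b=camera("scene")[:,:,::-1]
z=lambda i,x,y:cv2.resize(i[y:y+66,x:x+130],None,fx=6,fy=6,interpolation=cv2.INTER_CUBIC)
cv2.imwrite("pics/t4.png",np.vstack([z(a,170,170)[:300],z(b,190,150)[:300]]))
cv2.imwrite("pics/t5.png",np.vstack([a[100:300,150:480],b[110:310,150:480]]))
E
```

```text
(no output)
```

View pics/t4.png

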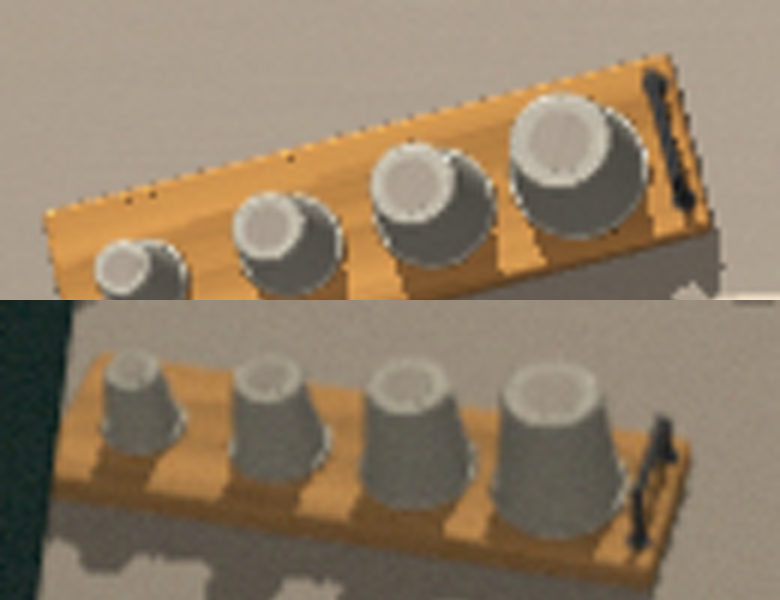

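View pics/t5.png

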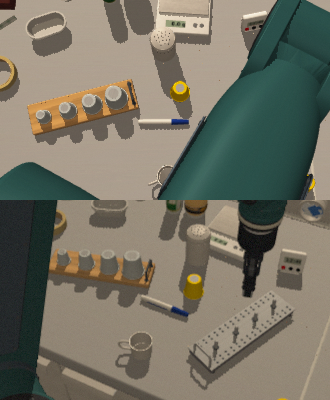

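All four stand upright on the board in the right order, the rack pegs are empty, and the bystanders look untouched. Discs are at (123,267), (268,225), (413,183) and (560,139) in the top view. A final numeric check comes before handing in.

```bash
python3 - <<'E'
from h import *
from bench import arm
F=lambda p,o:(np.array(p)+.5)/6-.5+np.array(o)
zs=(.056,.064,.072,.08)
t=[unproj("top",F(p,(170,170)),z) for p,z in zip([(123,267),(268,225),(413,183),(560,139)],zs)]
s=[unproj("scene",F(p,(190,150)),z) for p,z in zip([(132,70),(269,77),(408,86),(551,93)],zs)]
pt=np.array([[.5381,.3162],[.5539,.2521],[.5697,.189],[.5856,.1253]]);ps=np.array([[.534,.3153],[.5498,.2508],[.5667,.1891],[.583,.125]])
e=np.r_[t-pt,s-ps];print(np.round(e*1000,1).tolist())
if np.hypot(*e.T).max()<.0045: print(arm.finish_job())
E
```

```text
[[-0.5, -0.7], [-0.3, -0.2], [-0.3, -0.4], [0.4, -0.3], [0.9, -0.3], [1.6, 0.9], [0.1, -0.9], [0.4, -0.0]]
the job is handed in; nothing more can be done
None
```

The job is handed in at about 37 s: all four moulds are upside down on the board pegs, largest next to the handle and smallest at the far end. By the camera check each is within about 2 mm of its peg, and the shaker, marker and measuring cup look undisturbed.

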